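Loupe over a carved rosette on a coasting banding wheel

TASK

Check the carved rosette in the light from all sides: set the banding wheel coasting (it has a spin knob to push), no faster than one turn in two seconds, then hold the loupe over the rosette and go round with it for five seconds without a break, a few centimetres above the wood and centred to about a centimetre, while the wheel coasts untouched at no less than one turn in eight seconds. Never touch the wheel with the loupe. Afterwards stand the loupe upright in the middle of its cork mat, let go, and leave the bowl, jar and baren where they are.

Things in the scene. Friction and masses are not known exactly. Their poses are not given: they have to be found in the camera images.
- wheel (a joint): angle of the banding wheel about its upright axis, rad, growing counter-clockwise seen from above, not wrapped; at rest at the start, free to turn either way without end. Wheel and block weigh nominally 1.6 kg, inertia about the axis nominally 0.010 kg m2 (0.75 to 1.3 times that); the bearing drag is small: coasting, it loses half its speed in roughly 10 s (7 to 14 s)
- stand: the fixed foot of the banding wheel, 150 mm across; origin on the table under the axis. On it turns the wheel: a steel disc 250 mm across, 14 mm thick, its top 50 mm above the table; a wooden printing block (160 along the wheel's x, 90 along its y, 18 mm thick, its top 68 mm above the table) is clamped on the disc's middle between two low steel cleats
- wheel_axis (a point): the centre of the wheel's steel disc, on the axis, at the disc's top surface (50 mm above the table)
- motif (a point): the carved rosette: a round carved flower 34 mm across in dark and light wood, near a corner of the block's top, standing 6 mm proud at most; this point is its centre at the block's top surface (68 mm above the table), 65 mm from the axis, 18 degrees counter-clockwise of the wheel's x axis
- spin_knob (a point): the spin knob: an upright black peg 18 mm in diameter, standing 32 mm proud of the disc near its edge; this point is the centre of its top, 82 mm above the table, 106 mm from the axis, 72 degrees counter-clockwise of the rosette. It is the highest thing on the wheel; 52 mm are free between it and the block
- loupe: the loupe, 150 g: a clear dome magnifier in a black collar 60 mm across, 36 mm high, standing on the mat. Origin: centre of its underside, the point to keep over the rosette; z up. Beside it on its -x side an upright black handle: a bar 14 mm (x) by 20 mm (y), centred 47 mm from the origin, its top 80 mm above the underside, to be pinched along y with the pads about 60 mm up
- loupe_handle (a point): centre of the top of the loupe's handle, 80 mm above the loupe's underside
- mat: the loupe's square cork mat, 140 x 140 mm, 4 mm thick, fixed to the table at one side of the wheel; origin: centre of its underside (on the table)
- bowl: bystander: white ceramic bowl, 110 mm across, 50 mm high, on the other side of the wheel; origin: centre of its underside; leave alone
- jar: bystander: small closed jar, 60 mm across, 75 mm high, beyond the wheel; origin: centre of its underside; leave alone
- baren: bystander: flat wooden rubbing disc (baren), 120 mm across, 15 mm high, beyond the wheel; origin: centre of its underside; leave alone

How it is judged (in metres and radians):
On the way, in this order (a step that is already met when the one before it is completed fails the run):
1. the wheel has been set turning, at least one turn in eight seconds, and coasts untouched ((velocity of joint wheel above 0.75 rad/s or velocity of joint wheel below -0.75 rad/s) and contact force between wheel and anything else below 0.3 N), for 0.3 s.
2. for 5 s on end the loupe keeps within 15 mm (horizontally) of the rosette, its underside 5 to 70 mm above the block, while the wheel coasts untouched, a turn in 8 s or faster (all of step 1 and horizontal distance between loupe and motif below 0.015 m and z of loupe in the frame of motif between 0.005 and 0.07 m), for 5 s.
At the end, for the whole second after the job is handed in: the loupe stands upright (within 0.1 rad) and still on its cork mat, its centre within 35 mm of the mat's centre, released; the wheel may still be turning (horizontal distance between loupe and mat below 0.035 m and z of loupe in the frame of mat below 0.01 m and angle between loupe's own z axis and vertical below 0.1 rad and linear speed of loupe below 0.02 m/s); the robot touches nothing.
It fails at once if the wheel turned faster than one turn in two seconds (velocity of joint wheel above 3.3 rad/s or velocity of joint wheel below -3.3 rad/s).
It fails at once if the loupe struck or rubbed the wheel (contact force between loupe and wheel above 1 N).
It fails at once if the loupe was tipped over (angle between loupe's own z axis and vertical above 0.6 rad).
It fails at once if the bowl, jar or baren was pushed aside or tipped (distance of any of bowl, jar, baren from where it was at the start of the episode above 0.025 m or angle between any of bowl, jar, baren's own z axis and vertical above 0.3 rad).
It also fails if it takes over 54 s, if anything falls off the work surface, if the arm or the gripper's body presses on something with over 40 N, if the wrist force passes 120 N, or if a joint passes its speed limit or range.

ROBOT

A 6-joint arm with a two-finger parallel gripper is mounted at the origin on the work surface. World frame = base frame: x ahead of the robot, y to its left, z up, the work surface at z = 0. Lengths are in mm, angles in rad, forces in N, time in s.
With the tool pointing down it reaches from about 400 to 925 mm from the base axis. Payload 12.5 kg.
Tool frame: the origin (TCP) lies on the centre line of the jaws, within the pads' length; the fingertips stand 14 mm ahead of it and the grasp point (between the pads) lies 5 mm behind it; z points along the fingers, x is the direction in which the jaws open and shut, and the axes are right-handed (so a half turn about z gives the same grasp; the last joint's range is limited). The gripper opens to 95 mm and grips with 3 to 60 N. Pads are 20 mm wide; open, the fingers measure 119 mm over their backs; the gripper's body (75 mm by 180 mm) begins 59 mm behind the grasp point.
Start: joints at [-1.415, 0.491, 1.559, -0, 1.092, -0.106], TCP at [161.785, -603.714, 228.661] pointing down, gripper open.
Joint ranges: [-3.1, 3.1], [-0.84, 2.19], [0.05, 2.79], [-1.13, 4.28], [0.06, 2.93], [-2.69, 2.69]. Speed limits (rad/s): [2.22, 2.22, 2.79, 3.14, 3.14, 3.14].

INTERFACE

Orientations are given as [roll, pitch, yaw] about the fixed x, y, z axes, in that order (R = Rz(yaw) Ry(pitch) Rx(roll)).
In Python, from cell import state, read_camera, job_done gives the robot as it stands.
- The arm moves only by the shell command python3 -m handwheel 'ROWS'. ROWS is JSON, a list of rows, each an object of numbers: "hand": the finger opening in m, from 0 to 0.0951; "x", "y", "z": the shift along the world's x, y, z in m; "spin": the turn about the world's z in units of 5 degrees (1.0 is 5 degrees). In form: [{"hand": .., "x": .., "y": .., "z": .., "spin": ..}, ...]. A call has 1 to 20 rows; each row is the pose to reach, as a shift and turn from the pose commanded when the call began; what a row does not reach only later rows make up. A row lasts 1/12 s, in which the tool goes at most 41.7 mm and 7.16 degrees, less where a joint would pass 70% of its speed; a pose out of reach is approached as far as the arm can. A call with a gripper value outside its range is refused whole. The fingers move at their own pace and stop on an object; the grip force is fixed at half the most. Time passes only in rows, so rows that repeat a pose let the fingers close. It gives the time, the measured TCP pose, the force and the opening at its end, in the units of the state.
- state(): the state, without advancing time (a new reading comes with each control period).
- read_camera(name): name is "scene" or "top"; returns a dict with "img" (420x560x3 uint8, red, green, blue), "fx", "fy", "cx", "cy" (pixels), "T" (4x4, takes a point from camera to world coordinates). Camera axes: x right, y down, z forward; pixel columns grow to the right and rows downward; lengths in mm; the calibration is good to about 2 mm. A picture is of the moment at which its call begins. There is no depth.
- job_done(): hands the job in, once; it reports no verdict.
The state is a dict: "t": time; "joints": joint angles; "qvel": joint speeds; "tau": joint torques, N m; "eef_pos": TCP position; "tcp_rot": TCP orientation; "ft_force": force on the tool from outside, world axes, zero at the start; "moment": the same for the moment, N m; "opening": opening from 0.0 (shut) to 1.0 (fully open).
Only numpy, scipy, OpenCV 4.12 (cv2) and the standard library are available. Lean on these libraries where they do the work, as an engineer would, in place of code of your own. Each camera call takes 0.05 s, during which the arm holds its last target. There are 200 camera calls.

## Working session

There is one attempt and no reset: what is moved stays moved. The work goes in short steps, Python scripts to look and compute and a shell command to move; the robot and the scene stay as the last step left them, time stands still between calls to the robot, and variables do not carry over. Pictures are saved under pics/ and viewed, about 8 in all and at most 12, crops included, and the job is handed in when it is done.

```bash
ls; mkdir -p pics
cat > h.py <<'E'
import numpy as np, cv2
from cell import state, read_camera, job_done
def shot(n,f=None):
    c=read_camera(n)
    if f: cv2.imwrite('pics/'+f,c['img'][...,::-1])
    return c
def ray(c,u,v):
    T=np.array(c['T']);d=T[:3,:3]@[(u-c['cx'])/c['fx'],(v-c['cy'])/c['fy'],1];return T[:3,3],d
def onz(c,u,v,z):
    o,d=ray(c,u,v);return o+d*(z-o[2])/d[2]
def pix(c,p):
    T=np.array(c['T']);q=T[:3,:3].T@(np.array(p)-T[:3,3]);return c['fx']*q[0]/q[2]+c['cx'],c['fy']*q[1]/q[2]+c['cy']
def tri(c1,a,c2,b):
    o1,d1=ray(c1,*a);o2,d2=ray(c2,*b)
    s=np.linalg.lstsq(np.c_[d1,-d2],o2-o1,rcond=None)[0]
    p,q=o1+d1*s[0],o2+d2*s[1];return (p+q)/2,np.linalg.norm(p-q)
E
python3 - <<'E'
from h import *
a=shot('top','t0.png');b=shot('scene','s0.png')
for c in(a,b):print(np.round(c['T'],2).tolist(),c['fx'],c['cx'],c['cy'])
s=state();print(s)
E
```

```text
pics
[[-0.01, -0.98, 0.19, 434.45], [-1.0, 0.01, 0.01, 0.48], [-0.01, -0.19, -0.98, 1075.0], [0.0, 0.0, 0.0, 1.0]] 405.51571712518677 275.04219610792944 205.0564780415941
[[0.57, 0.68, -0.46, 967.34], [0.82, -0.46, 0.34, -278.91], [0.02, -0.57, -0.82, 729.88], [0.0, 0.0, 0.0, 1.0]] 389.5079320493961 281.60721588524723 206.876478638421
{'t': 0.1, 'joints': array([-1.41458634e+00,  4.91501309e-01,  1.55942474e+00, -3.83253297e-05,
        1.09168692e+00, -1.05638620e-01]), 'qvel': array([-0.00132123, -0.00121284, -0.00085705, -0.00034746, -0.00204106,
        0.00061073]), 'tau': array([ 1.94532098e-03, -6.13620687e+01, -2.58607310e+01,  6.93603465e-02,
        4.70270205e-02, -7.18676370e-05]), 'eef_pos': array([ 161.74794874, -603.4838102 ,  228.10643629]), 'tcp_rot': array([-3.14151887e+00,  1.01821529e-03, -1.30893000e+00]), 'ft_force': array([-0.47055854, -0.47486802,  0.36874435]), 'moment': array([-0.01618954, -0.09113971,  0.04156061]), 'opening': 0.998364418851294}
```

View pics/t0.png

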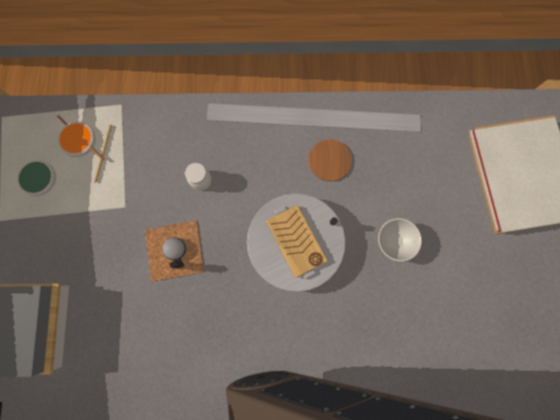

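View pics/s0.png

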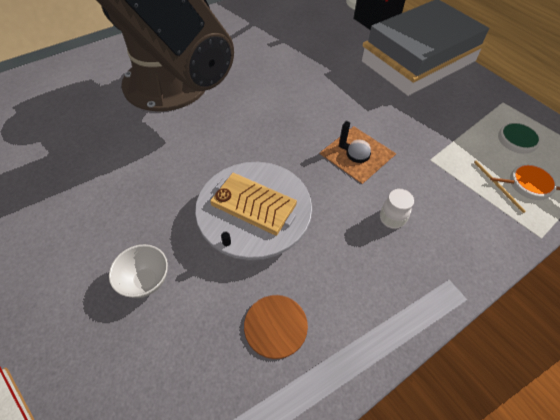

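The top view shows the wheel at about (296,242), the knob at (334,221), the rosette at (316,258), the loupe at (174,247) with its handle at (177,263), and the mat at (174,251). In the scene view the knob is at (226,239), the rosette at (223,195) and the handle top at (346,125).

Run:
```python
from h import *
a=shot('top');b=shot('scene')
def dark(c,x0,x1,y0,y1,th=45):
    m=(c['img'][y0:y1,x0:x1].max(2)<th).astype(np.uint8)
    n,l,s,ce=cv2.connectedComponentsWithStats(m)
    i=1+np.argmax(s[1:,4]);return ce[i]+[x0,y0],s[i].tolist()
def orange(c,x0,x1,y0,y1):
    h=cv2.cvtColor(c['img'],cv2.COLOR_RGB2HSV)[y0:y1,x0:x1]
    m=((h[...,0]<22)&(h[...,1]>90)&(h[...,2]>60)).astype(np.uint8)
    p=cv2.findNonZero(m);hull=cv2.convexHull(p)+np.array([x0,y0]);return cv2.minAreaRect(hull)
ka,kb=dark(a,322,346,210,232),dark(b,215,238,228,250)
print('knob',ka,kb)
print('knob tri',tri(a,ka[0],b,kb[0]), onz(a,*ka[0],72))
print('handle',dark(a,160,190,253,275),dark(b,335,353,115,155))
print('ros',tri(a,(316,258.5),b,(223,195)),onz(a,316,258.5,70))
ma=orange(a,135,215,215,290);mb=orange(b,310,405,115,190)
print('mat',ma,mb); print(onz(a,*ma[0],4),[onz(a,*p,4).round(0).tolist() for p in cv2.boxPoints(ma)])
# wheel
g=cv2.cvtColor(a['img'],cv2.COLOR_RGB2GRAY)
print(cv2.HoughCircles(cv2.GaussianBlur(g,(5,5),1),cv2.HOUGH_GRADIENT,1,100,param1=80,param2=20,minRadius=44,maxRadius=54))
print('wheel',onz(a,296,242,50))
for n,u,v,z in(('bowl',399,240,50),('jar',196,172,75),('baren',331,160,15),('dome',174,246,40),('collarlike',174,248,20)):print(n,onz(a,u,v,z).round(0))
w=np.hstack([cv2.resize(a['img'][215:285,140:210],None,fx=5.6,fy=5.6,interpolation=2),cv2.resize(b['img'][110:180,320:390],None,fx=5.6,fy=5.6,interpolation=2)])
w2=np.hstack([cv2.resize(a['img'][190:295,245:350],(392,392)),cv2.resize(b['img'][155:260,190:315],(392,329)).repeat(1,0)[:329]][0:1])
cv2.imwrite('pics/c1.png',w[...,::-1])
```

```text
Traceback (most recent call last):
ValueError: attempt to get argmax of an empty sequence
```

```bash
cat > m.py <<'E'
from h import *
def dark(c,x0,x1,y0,y1,th=60):
    m=(c['img'][y0:y1,x0:x1].max(2)<th).astype(np.uint8)
    n,l,s,ce=cv2.connectedComponentsWithStats(m)
    if n<2: print('none; min',c['img'][y0:y1,x0:x1].max(2).min()); return np.array([(x0+x1)/2,(y0+y1)/2]),[]
    i=1+np.argmax(s[1:,4]);return ce[i]+[x0,y0],s[i].tolist()
def orange(c,x0,x1,y0,y1):
    h=cv2.cvtColor(c['img'],cv2.COLOR_RGB2HSV)[y0:y1,x0:x1]
    m=((h[...,0]<22)&(h[...,1]>90)&(h[...,2]>60)).astype(np.uint8)
    hull=cv2.convexHull(cv2.findNonZero(m))+np.array([x0,y0]);return cv2.minAreaRect(hull)
E
python3 - <<'E'
from m import *
a=shot('top');b=shot('scene')
ka,kb=dark(a,322,346,210,232),dark(b,215,238,228,250)
print('knob',ka,kb)
print('knob tri',tri(a,ka[0],b,kb[0]), onz(a,*ka[0],72))
print('handle',dark(a,160,190,253,275),dark(b,335,353,115,155))
print('ros',tri(a,(316,258.5),b,(223,195)),onz(a,316,258.5,70))
ma=orange(a,135,215,215,290);mb=orange(b,310,405,115,190)
print('mat',ma,mb); print(onz(a,*ma[0],4),[onz(a,*p,4).round(0).tolist() for p in cv2.boxPoints(ma)])
g=cv2.cvtColor(a['img'],cv2.COLOR_RGB2GRAY)
print(cv2.HoughCircles(cv2.GaussianBlur(g,(5,5),1),cv2.HOUGH_GRADIENT,1,100,param1=80,param2=20,minRadius=44,maxRadius=54))
print('wheel',onz(a,296,242,50))
for n,u,v,z in(('bowl',399,240,50),('jar',196,172,75),('baren',331,160,15),('dome',174,246,40),('collarlike',174,248,20)):print(n,onz(a,u,v,z).round(0))
w=np.hstack([cv2.resize(a['img'][215:285,140:210],None,fx=5.6,fy=5.6,interpolation=2),cv2.resize(b['img'][110:180,320:390],None,fx=5.6,fy=5.6,interpolation=2)])
cv2.imwrite('pics/c1.png',w[...,::-1])
E
```

```text
knob (array([333.38095238, 221.        ]), [9, 9, 6, 5, 21]) (array([225.75, 238.9 ]), [7, 4, 9, 14, 100])
knob tri (array([ 592.95360448, -138.52424046,   64.68214327]), np.float64(1.1311607254479508)) [ 591.56514886 -138.02582703   72.        ]
handle (array([176.98780488, 263.34146341]), [11, 5, 13, 10, 82]) (array([344.25603865, 136.61352657]), [4, 6, 11, 34, 207])
ros (array([499.66353833, -90.91264364,  69.5606255 ]), np.float64(2.856490097728696)) [499.01174245 -92.15944399  70.        ]
mat ((173.56797790527344, 250.62399291992188), (52.4134407043457, 54.9178352355957), 79.69515228271484) ((357.3310852050781, 153.23648071289062), (62.192481994628906, 44.63909149169922), 35.53767776489258)
[527.42855293 276.8166506    4.        ] [[584.0, 364.0, 4.0], [609.0, 220.0, 4.0], [472.0, 192.0, 4.0], [448.0, 332.0, 4.0]]
[[[294.5 241.5  47.9]]]
wheel [542.23956404 -44.62489887  50.        ]
bowl [ 545. -305.   50.]
jar [722. 209.  75.]
baren [ 768. -146.   15.]
dome [536. 267.  40.]
collarlike [533. 272.  20.]
```

View pics/c1.png

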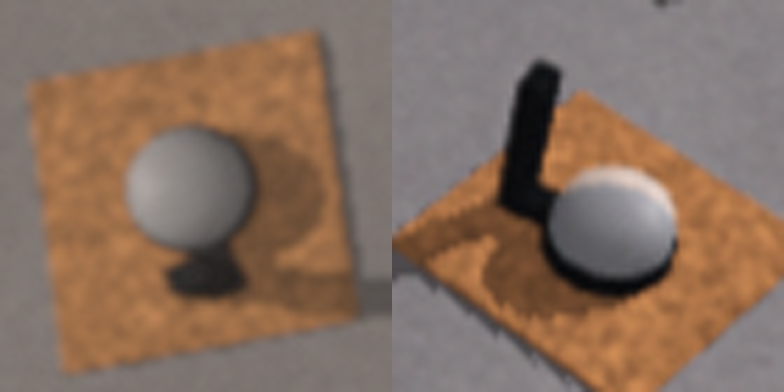

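The crop shows the loupe near the middle of its mat. In the full images the handle top is at about (177,265) in top and (346.8,122) in scene; the dome centre is at (173.9,248.4) in top.

Run:
```python
from m import *
a=shot('top');b=shot('scene')
H,e=tri(a,(177,265.2),b,(346.8,122));print('handle top',H,e)
D,e=tri(a,(173.9,248.4),b,(320+220/5.6,110+228/5.6));print('dome',D,e)
v=D-H;print('yaw loupe',np.degrees(np.arctan2(v[1],v[0])),'dist',np.hypot(v[0],v[1]))
s=state();print(s['eef_pos'],s['t'])
# wheel ellipse: bright low-saturation disc in top
h=cv2.cvtColor(a['img'],cv2.COLOR_RGB2HSV);g=h[...,2]
print([int(x) for x in g[242,235:360:3]])
# knob push plan
C=np.array([542,-45.]);K=np.array([592.5,-138.3]);print('r,ang',np.hypot(*(K-C)),np.degrees(np.arctan2(*(K-C)[::-1])))
```

```text
handle top [488.74413087 250.93673736  87.46839335] 12.814604608191821
dome [533.27536059 274.82710924  14.41358788] 3.1739763266548082
yaw loupe 28.212925775533588 dist 50.53494127667499
[ 161.78533134 -603.67174641  228.58223398] 0.4
[126, 125, 126, 125, 159, 163, 164, 162, 163, 163, 161, 162, 159, 159, 179, 162, 154, 162, 178, 185, 190, 193, 155, 173, 196, 156, 189, 185, 113, 113, 138, 159, 159, 158, 158, 157, 155, 93, 91, 92, 90, 92]
r,ang 106.09024460335645 -61.57487922862604
```

```bash
python3 -m handwheel '[{"hand":0,"x":0.02,"y":0.02,"z":0,"spin":1},{"hand":0,"x":0.04,"y":0.04,"z":0,"spin":2},{"hand":0,"x":0.06,"y":0.06,"z":0,"spin":3}]'
python3 - <<'E'
from h import *
import time
s=state();print(s['eef_pos'],s['qvel'],s['joints'],s['opening'])
c=read_camera('top')
s=state();print(s['eef_pos'],s['qvel'],s['tcp_rot'])
E
```

```text
t: 0.65
eef_pos: [222.1, -543.0, 228.5]
tcp_rot: [-3.141, 0.0, -1.044]
ft_force: [0.1, -0.7, -1.1]
opening: 0.844
[ 222.09221583 -542.99197123  228.46101316] [ 0.5103141  -0.19966936  0.34060936  0.00209928 -0.14559126 -0.54466559] [-1.29513675e+00  4.36541464e-01  1.65581208e+00  6.64438892e-05
  1.04940930e+00 -2.51143907e-01] 0.8443370465245452
[ 225.04673148 -539.71546462  228.70926611] [-0.04717596  0.01742146 -0.050254   -0.00744824  0.02316022  0.10063648] [-3.14018826e+00  1.05258978e-03 -1.03532447e+00]
```

Run:
```python
from m import *
a=shot('top');b=shot('scene')
H=onz(b,346.8,122,84);print('H from scene',H)
# base of handle in scene: crop (~(518-392),200)
print('base scene',onz(b,320+126/5.6,110+200/5.6,8))
ca=dark(a,160,190,253,275)[0];print('mid handle tri',tri(a,ca,b,dark(b,335,353,115,155)[0]))
D=np.array([534,272.])
for th in(-10,0,10,20):
    t=np.radians(th);P=D-47*np.array([np.cos(t),np.sin(t)])
    print(th,P.round(),[((np.array(pix(a,[*P,z]))-[140,215])*5.6).round() for z in(4,84)],[((np.array(pix(b,[*P,z]))-[320,110])*5.6+[392,0]).round() for z in(4,84)])
```

```text
H from scene [488.82612795 260.04782338  84.        ]
base scene [492.83388562 257.42183566   8.        ]
mid handle tri (array([492.29638286, 257.59575072,  39.63494787]), np.float64(0.08682857947869242))
-10 [488. 280.] [array([177., 285.]), array([130., 276.])] [array([547., 179.]), array([576.,  48.])]
0 [487. 272.] [array([195., 286.]), array([148., 277.])] [array([533., 185.]), array([560.,  54.])]
10 [488. 264.] [array([212., 284.]), array([167., 275.])] [array([520., 194.]), array([547.,  62.])]
20 [490. 256.] [array([229., 280.]), array([186., 270.])] [array([510., 204.]), array([536.,  72.])]
```

The handle is at about (491,258): the two-view gap is 0.1 mm, mid-height is z≈40, and the loupe yaw is about 17°. Next I go to the spot behind the knob.

```bash
python3 -m handwheel '[{"hand":0,"x":0.357,"y":0.386,"z":0,"spin":5},{"hand":0,"x":0.357,"y":0.386,"z":0,"spin":5},{"hand":0,"x":0.357,"y":0.386,"z":0,"spin":5},{"hand":0,"x":0.357,"y":0.386,"z":0,"spin":5},{"hand":0,"x":0.357,"y":0.386,"z":0,"spin":5},{"hand":0,"x":0.357,"y":0.386,"z":0,"spin":5},{"hand":0,"x":0.357,"y":0.386,"z":0,"spin":5},{"hand":0,"x":0.357,"y":0.386,"z":0,"spin":5},{"hand":0,"x":0.357,"y":0.386,"z":0,"spin":5},{"hand":0,"x":0.357,"y":0.386,"z":0,"spin":5},{"hand":0,"x":0.357,"y":0.386,"z":0,"spin":5},{"hand":0,"x":0.357,"y":0.386,"z":0,"spin":5},{"hand":0,"x":0.357,"y":0.386,"z":0,"spin":5},{"hand":0,"x":0.357,"y":0.386,"z":0,"spin":5},{"hand":0,"x":0.357,"y":0.386,"z":-0.035,"spin":5},{"hand":0,"x":0.357,"y":0.386,"z":-0.07,"spin":5},{"hand":0,"x":0.357,"y":0.386,"z":-0.10,"spin":5},{"hand":0,"x":0.357,"y":0.386,"z":-0.12,"spin":5}]'
python3 - <<'E'
from h import *
b=shot('scene');s=state();print(s['eef_pos'],s['tcp_rot'],s['opening'],s['t'])
cv2.imwrite('pics/k1.png',cv2.resize(b['img'][130:280,160:320],(640,600))[...,::-1])
E
```

```text
t: 2.3
eef_pos: [577.7, -158.7, 105.9]
tcp_rot: [3.141, 0.002, -0.613]
ft_force: [-0.1, 0.2, 0.5]
opening: 0.007
[ 576.63537857 -158.36148355  103.10166258] [ 3.13980958  0.00626316 -0.61304283] 0.005187137077373011 2.35
```

View pics/k1.png

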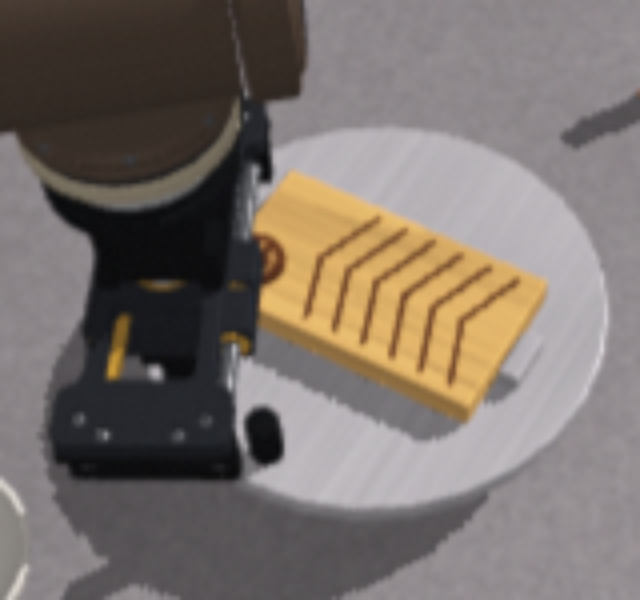

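The knob is unmoved at scene pixel (226,239), with the shut fingers behind it. I compute the push arc.

Run:
```python
import numpy as np
r=106;p0=np.radians(-61.6);a=2.86
for k in range(12):
    D=.5*a*(k/12)**2
    x=r*(np.cos(p0+D)-np.cos(p0))+3.4;y=r*(np.sin(p0+D)-np.sin(p0))+4.9
    print(k,round(np.degrees(D)),round(x/1e3,4),round(y/1e3,4))
```

```text
0 0 0.0034 0.0049
1 1 0.0043 0.0054
2 2 0.0071 0.007
3 5 0.0115 0.0098
4 9 0.0175 0.0141
5 14 0.0248 0.0201
6 20 0.0328 0.0284
7 28 0.0412 0.0393
8 36 0.0489 0.053
9 46 0.0551 0.0698
10 57 0.0586 0.0895
11 69 0.0581 0.1115
```

```bash
python3 -m handwheel '[{"hand":0,"x":0,"y":0,"z":-0.012,"spin":0},{"hand":0,"x":0,"y":0,"z":-0.024,"spin":0},{"hand":0,"x":0,"y":0,"z":-0.034,"spin":0},{"hand":0,"x":0.0017,"y":0.0025,"z":-0.034,"spin":0},{"hand":0,"x":0.0034,"y":0.0049,"z":-0.034,"spin":0},{"hand":0,"x":0.0043,"y":0.0054,"z":-0.034,"spin":0},{"hand":0,"x":0.0071,"y":0.007,"z":-0.034,"spin":0},{"hand":0,"x":0.0115,"y":0.0098,"z":-0.034,"spin":0},{"hand":0,"x":0.0175,"y":0.0141,"z":-0.034,"spin":0},{"hand":0,"x":0.0248,"y":0.0201,"z":-0.034,"spin":0},{"hand":0,"x":0.0328,"y":0.0284,"z":-0.034,"spin":0},{"hand":0,"x":0.0412,"y":0.0393,"z":-0.034,"spin":0},{"hand":0,"x":0.0489,"y":0.053,"z":-0.034,"spin":0},{"hand":0,"x":0.0551,"y":0.0698,"z":-0.034,"spin":0},{"hand":0,"x":0.0586,"y":0.0895,"z":-0.034,"spin":0},{"hand":0,"x":0.0581,"y":0.1115,"z":-0.034,"spin":0},{"hand":0.03,"x":0.0581,"y":0.115,"z":-0.014,"spin":0},{"hand":0.05,"x":0.0581,"y":0.115,"z":0.016,"spin":0},{"hand":0.06,"x":0.0581,"y":0.115,"z":0.05,"spin":0}]'
python3 - <<'E'
from h import *
s=state();print(s['eef_pos'],s['t'])
a=shot('top','p1t.png');s1=state()['t'];b=shot('scene','p1s.png')
print(s1,state()['eef_pos'])
cv2.imwrite('pics/p1.png',np.hstack([cv2.resize(a['img'][180:300,230:360],(400,370)),cv2.resize(b['img'][140:280,170:330],(400,370))])[...,::-1])
E
```

```text
t: 3.93
eef_pos: [636.5, -40.5, 158.3]
tcp_rot: [3.14, 0.003, -0.609]
ft_force: [0.5, -0.3, 0.5]
opening: 0.159
[636.52061652 -40.47262918 158.25063408] 3.9333
3.9833 [639.26991392 -41.37176967 163.76198718]
```

View pics/p1.png

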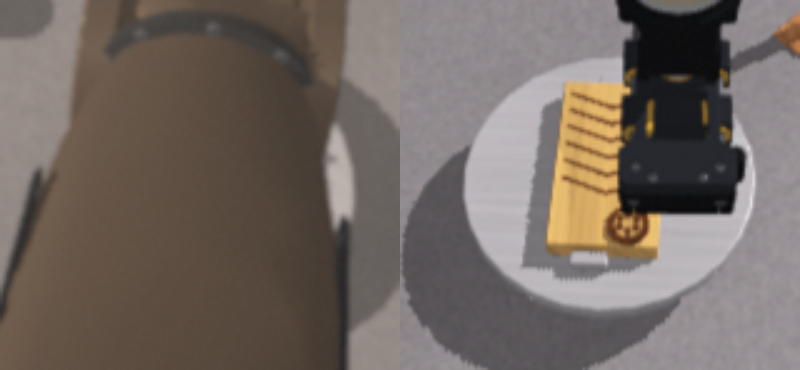

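The wheel is turning, and the rosette is at scene pixel (260.8,225) at t=3.98. I move over the loupe handle.

```bash
python3 -m handwheel '[{"hand":0.06,"x":-0.146,"y":0.301,"z":0,"spin":-7.6},{"hand":0.06,"x":-0.146,"y":0.301,"z":0,"spin":-7.6},{"hand":0.06,"x":-0.146,"y":0.301,"z":0,"spin":-7.6},{"hand":0.06,"x":-0.146,"y":0.301,"z":0,"spin":-7.6},{"hand":0.06,"x":-0.146,"y":0.301,"z":0,"spin":-7.6},{"hand":0.06,"x":-0.146,"y":0.301,"z":0,"spin":-7.6},{"hand":0.06,"x":-0.146,"y":0.301,"z":0,"spin":-7.6},{"hand":0.06,"x":-0.146,"y":0.301,"z":-0.02,"spin":-7.6},{"hand":0.06,"x":-0.146,"y":0.301,"z":-0.05,"spin":-7.6},{"hand":0.06,"x":-0.146,"y":0.301,"z":-0.055,"spin":-7.6}]'
python3 - <<'E'
from h import *
print(state()['t'],state()['eef_pos'])
b=shot('scene','q1s.png');s=state();print(s['eef_pos'],s['tcp_rot'],s['opening'])
A=b['img'];
cv2.imwrite('pics/q1.png',np.hstack([cv2.resize(A[80:200,280:420],(400,343)),cv2.resize(A[140:260,180:320],(400,343))])[...,::-1])
C=np.array([542,-45.])
b0=b
for uv in((260.8,225.1),):
    p=onz(b,*uv,71);v=p[:2]-C;print(p,np.hypot(*v),np.degrees(np.arctan2(v[1],v[0])))
E
```

```text
t: 4.87
eef_pos: [487.6, 260.9, 100.0]
tcp_rot: [3.136, -0.0, -1.27]
ft_force: [-0.1, -0.7, -0.5]
opening: 0.628
4.8667 [487.56814321 260.88222199  99.96390056]
[488.72566128 259.49367571 100.74324329] [ 3.13616004e+00 -4.61587553e-04 -1.27104329e+00] 0.6333943705661489
[608.90485432 -65.73903915  71.        ] 70.04546577868952 -17.2222910529271
```

View pics/q1.png

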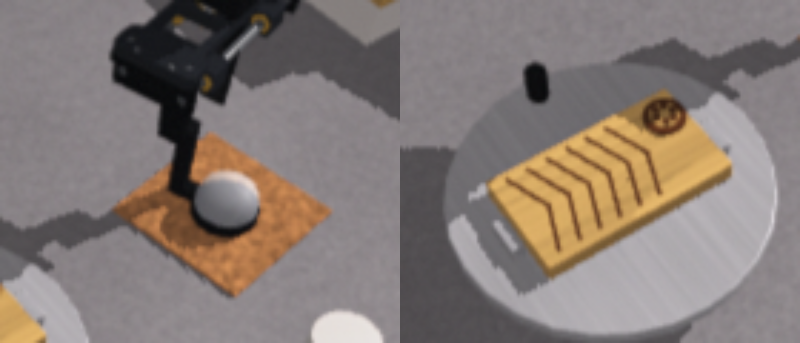

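The fingers straddle the handle, and the rosette is now at scene pixel (272.4,180.2) at t=4.87. I go down and grip.

```bash
python3 -m handwheel '[{"hand":0.05,"x":0,"y":0,"z":-0.02,"spin":0},{"hand":0.04,"x":0,"y":0,"z":-0.04,"spin":0},{"hand":0.03,"x":0,"y":0,"z":-0.045,"spin":0},{"hand":0,"x":0,"y":0,"z":-0.045,"spin":0},{"hand":0,"x":0,"y":0,"z":-0.045,"spin":0},{"hand":0,"x":0,"y":0,"z":-0.045,"spin":0},{"hand":0,"x":0,"y":0,"z":-0.045,"spin":0},{"hand":0,"x":0,"y":0,"z":-0.045,"spin":0}]'
python3 - <<'E'
from h import *
s=state();print(s['opening'],s['ft_force'],s['moment'])
b=shot('scene','q2s.png');s=state();print(s['t'],s['opening'],s['eef_pos'])
C=np.array([542,-45.])
p=onz(b,272.4,180.2,71);v=p[:2]-C;print(p,np.hypot(*v),np.degrees(np.arctan2(v[1],v[0])))
# rosette detection now: dark brown within block area
A=b['img'];h=cv2.cvtColor(A,cv2.COLOR_RGB2HSV)[140:270,180:330]
m=((h[...,1]>110)&(h[...,2]<120)&(h[...,0]<20)).astype(np.uint8)
m=cv2.morphologyEx(m,cv2.MORPH_CLOSE,np.ones((5,5)))
n,l,st,ce=cv2.connectedComponentsWithStats(m)
for i in range(1,n):
    if st[i,4]>30:
        q=ce[i]+[180,140];p=onz(b,*q,70);v=p[:2]-C;print(st[i],q,p,np.hypot(*v),np.degrees(np.arctan2(v[1],v[0])))
E
```

```text
t: 5.58
eef_pos: [491.4, 258.3, 59.8]
tcp_rot: [-3.14, -0.0, -1.274]
ft_force: [-0.6, -1.6, 6.7]
opening: 0.216
0.2163456123237881 [-0.55897013 -1.62285844  6.71781352] [-0.32729003 -0.02810472 -0.07411491]
5.6333 0.2149287790245014 [491.41368383 258.29173157  59.79689687]
[527.08209804  18.13306338  71.        ] 64.87162315687522 103.29473811417036
[140  11  10  10  51] [325.52941176 154.37254902] [532.50238408 161.53506179  70.        ] 206.75332272752877 92.63291960044523
[ 40  40  16  15 172] [227.79069767 187.20348837] [488.42267625 -70.89006346  70.        ] 59.50483178617071 -154.2088655794308
```

Gripped: opening is 20.4 mm, which matches the handle width. The rosette is detected automatically and the wheel is at about 2.4 rad/s. I lift the loupe and move to a waiting point beside the wheel.

```bash
cat >> m.py <<'E'
import json
C0=np.array([542,-45.])
def ros(c):
    h=cv2.cvtColor(c['img'],cv2.COLOR_RGB2HSV)[140:270,180:330]
    m=((h[...,1]>110)&(h[...,2]<120)&(h[...,0]<20)).astype(np.uint8)
    m=cv2.morphologyEx(m,cv2.MORPH_CLOSE,np.ones((5,5)))
    n,l,st,ce=cv2.connectedComponentsWithStats(m);best=None
    for i in range(1,n):
        p=onz(c,*(ce[i]+[180,140]),72)[:2];r=np.hypot(*(p-C0))
        if st[i,4]>90 and 48<r<82 and max(st[i,2],st[i,3])<24: best=(p,st[i].tolist())
    return best
def look(f=None):
    t=float(state()['t']);c=shot('scene',f);r=ros(c);print(t,r)
    if r: open('log.txt','a').write(json.dumps([t,*r[0]])+'\n')
    return c
E
python3 -m handwheel '[{"hand":0,"x":0,"y":0,"z":0.02,"spin":0},{"hand":0,"x":0,"y":0,"z":0.05,"spin":0},{"hand":0,"x":0,"y":0,"z":0.08,"spin":0},{"hand":0,"x":0,"y":-0.015,"z":0.10,"spin":0},{"hand":0,"x":-0.005,"y":-0.04,"z":0.105,"spin":0},{"hand":0,"x":-0.013,"y":-0.07,"z":0.105,"spin":0},{"hand":0,"x":-0.02,"y":-0.105,"z":0.105,"spin":0},{"hand":0,"x":-0.027,"y":-0.14,"z":0.105,"spin":0},{"hand":0,"x":-0.033,"y":-0.165,"z":0.105,"spin":0},{"hand":0,"x":-0.036,"y":-0.178,"z":0.105,"spin":0},{"hand":0,"x":-0.036,"y":-0.182,"z":0.105,"spin":0}]'
python3 - <<'E'
from m import *
for f,t in(('p1s',3.9833),('q1s',4.8667),('q2s',5.5833)):
    i=cv2.imread('pics/%s.png'%f)[...,::-1];c=dict(np.load('cam.npz')) if 0 else None
    if c is None:
        if f=='p1s': base=look('r1.png')
        c=dict(base);c['img']=np.ascontiguousarray(i)
    r=ros(c);print(t,r)
    if r: open('log.txt','a').write(json.dumps([t,*r[0]])+'\n')
look();look();look()
s=state();print(s['eef_pos'],s['opening'],s['ft_force'])
E
cp log.txt log1.txt; cat log.txt
```

```text
t: 6.55
eef_pos: [454.3, 74.6, 164.1]
tcp_rot: [3.142, -0.0, -1.276]
ft_force: [-0.1, -0.1, -0.4]
opening: 0.216
6.55 (array([602.34891814, -80.96006021]), [64, 79, 17, 15, 190])
3.9833 (array([609.27745003, -65.7866787 ]), [73, 76, 21, 17, 190])
4.8667 (array([527.04459795,  16.49055674]), [84, 34, 16, 14, 159])
5.5833 (array([489.87420955, -71.52054508]), [40, 40, 16, 15, 172])
6.6 (array([605.89829246, -74.71559951]), [68, 79, 17, 15, 191])
6.65 (array([608.72713125, -68.6277008 ]), [72, 79, 16, 15, 187])
6.7 (array([610.96380438, -62.02297112]), [75, 78, 17, 15, 190])
[455.18553998  76.91459429 163.79895569] 0.2120098022372731 [ 0.82426214  0.2537614  -1.64847006]
[6.55, 602.3489181389905, -80.9600602084983]
[3.9833, 609.2774500337971, -65.78667869522667]
[4.8667, 527.0445979489657, 16.490556740600482]
[5.5833, 489.8742095515001, -71.52054508496474]
[6.6, 605.8982924598504, -74.71559951396446]
[6.65, 608.7271312508715, -68.62770079556742]
[6.7, 610.9638043842788, -62.022971122841625]
```

View pics/r1.png

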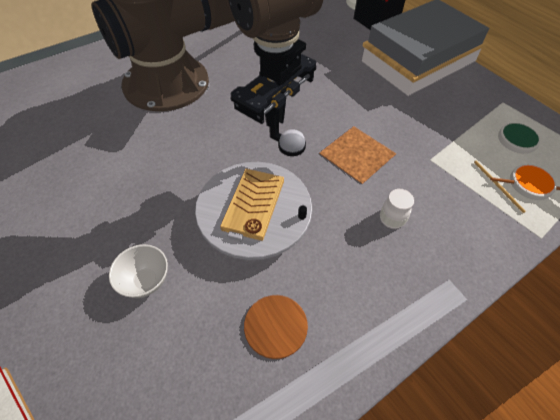

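The loupe is held level at scene pixel (292,142), and the wheel turns with the rosette at (253,226). I log more positions while it slows.

```bash
H='{"hand":0,"x":0,"y":0,"z":0,"spin":0}'
python3 -m handwheel '[{"hand":0,"x":0,"y":0,"z":0,"spin":0},{"hand":0,"x":0,"y":0,"z":0,"spin":0},{"hand":0,"x":0,"y":0,"z":0,"spin":0},{"hand":0,"x":0,"y":0,"z":0,"spin":0},{"hand":0,"x":0,"y":0,"z":0,"spin":0},{"hand":0,"x":0,"y":0,"z":0,"spin":0},{"hand":0,"x":0,"y":0,"z":0,"spin":0},{"hand":0,"x":0,"y":0,"z":0,"spin":0},{"hand":0,"x":0,"y":0,"z":0,"spin":0},{"hand":0,"x":0,"y":0,"z":0,"spin":0}]' | head -1
python3 -c 'from m import *;look()'
python3 -m handwheel '[{"hand":0,"x":0,"y":0,"z":0,"spin":0},{"hand":0,"x":0,"y":0,"z":0,"spin":0},{"hand":0,"x":0,"y":0,"z":0,"spin":0},{"hand":0,"x":0,"y":0,"z":0,"spin":0},{"hand":0,"x":0,"y":0,"z":0,"spin":0},{"hand":0,"x":0,"y":0,"z":0,"spin":0},{"hand":0,"x":0,"y":0,"z":0,"spin":0},{"hand":0,"x":0,"y":0,"z":0,"spin":0},{"hand":0,"x":0,"y":0,"z":0,"spin":0},{"hand":0,"x":0,"y":0,"z":0,"spin":0}]' | head -1
python3 -c 'from m import *;look()'
python3 -m handwheel '[{"hand":0,"x":0,"y":0,"z":0,"spin":0},{"hand":0,"x":0,"y":0,"z":0,"spin":0},{"hand":0,"x":0,"y":0,"z":0,"spin":0},{"hand":0,"x":0,"y":0,"z":0,"spin":0},{"hand":0,"x":0,"y":0,"z":0,"spin":0},{"hand":0,"x":0,"y":0,"z":0,"spin":0},{"hand":0,"x":0,"y":0,"z":0,"spin":0},{"hand":0,"x":0,"y":0,"z":0,"spin":0},{"hand":0,"x":0,"y":0,"z":0,"spin":0},{"hand":0,"x":0,"y":0,"z":0,"spin":0}]' | head -1
cat > fit.py <<'E'
from m import *
from scipy.optimize import least_squares
def fit():
    d=np.array(sorted(json.loads(l) for l in open('log.txt')));t0=4.
    def mod(p,t):
        cx,cy,r,a,w,tau=p;ph=a+w*tau*(1-np.exp(-(t-t0)/tau));return np.c_[cx+r*np.cos(ph),cy+r*np.sin(ph)]
    res=lambda p:np.r_[(mod(p,d[:,0])-d[:,1:]).ravel()/2,(p[5]-14.4)/4,(p[2]-65)/1.5]
    best=min((least_squares(res,[542,-45,65,a0,w0,14],loss='soft_l1') for w0 in np.arange(1.9,2.9,.1) for a0 in(-.5,-.2,.1)),key=lambda s:s.cost)
    p=best.x;w=lambda t:p[4]*np.exp(-(t-t0)/p[5])
    return p,lambda t:mod(p,np.atleast_1d(t)),w,np.hypot(*(mod(p,d[:,0])-d[:,1:]).T)
E
python3 - <<'E'
from fit import *
look()
p,pos,w,r=fit();print(p.round(3),r.round(1),w(state()['t']),w(16))
print(state()['t'],state()['eef_pos'])
E
```

```text
t: 7.58
7.5833 (array([549.82129258,  19.21604906]), [91, 41, 16, 13, 153])
t: 8.47
8.4667 (array([483.03935298, -50.48690381]), [48, 35, 15, 13, 150])
t: 9.35
9.35 (array([ 551.89982163, -110.10681576]), [39, 69, 17, 14, 180])
[ 5.4788e+02 -4.5365e+01  6.4890e+01 -2.7700e-01  2.5830e+00  1.3071e+01] [0.2 0.6 1.4 0.3 0.2 0.3 0.4 0.4 0.5 0.4] 1.7090055831991913 1.0314656755834188
9.4 [454.90718907  76.28712311 163.67557477]
```

Run:
```python
from fit import *
b=look();a=shot('top')
i=cv2.imread('pics/s0.png')[...,::-1]; b0=dict(b);b0['img']=np.ascontiguousarray(i);a0=dict(a);a0['img']=np.ascontiguousarray(cv2.imread('pics/t0.png')[...,::-1])
print('ros0 scene',ros(b0)[0],'top',onz(a,316,258.5,72))
print('dome0 scene',onz(b,359.3,150.7,22),'top',onz(a,173.9,248.4,24))
# disc outline in the scene/top: bright low-sat pixels, bottom half contour
for n,c,roi,z in(('top',a0,(235,355,185,300),50),('scene',b0,(185,325,155,262),50)):
    x0,x1,y0,y1=roi;h=cv2.cvtColor(c['img'],cv2.COLOR_RGB2HSV)[y0:y1,x0:x1]
    m=((h[...,2]>142)).astype(np.uint8)
    m=cv2.morphologyEx(m,cv2.MORPH_OPEN,np.ones((3,3)))
    k=max(cv2.findContours(m,0,1)[0],key=cv2.contourArea)
    e=cv2.fitEllipse(cv2.convexHull(k));u=np.array(e[0])+[x0,y0];print(n,e,onz(c,*u,z))
g=b['img'];cv2.imwrite('pics/r2.png',cv2.resize(g[110:170,260:330],None,fx=8,fy=8)[...,::-1])
print(state()['eef_pos'],state()['t'])
```

```text
9.4 (array([ 556.41419246, -110.29485988]), [37, 71, 20, 14, 193])
ros0 scene [501.64524859 -90.92072495] top [498.8832642  -91.97508617  72.        ]
dome0 scene [538.52703946 270.54481821  22.        ] top [531.43793497 271.02370429  24.        ]
top ((60.01226806640625, 56.99666213989258), (97.28204345703125, 97.7854995727539), 117.44993591308594) [542.27234397 -42.12700277  50.        ]
scene ((68.78133392333984, 53.80697250366211), (95.11505889892578, 116.75557708740234), 86.40111541748047) [554.95167786 -48.76316274  50.        ]
[454.89456084  76.28420236 163.6647566 ] 9.5
```

View pics/r2.png

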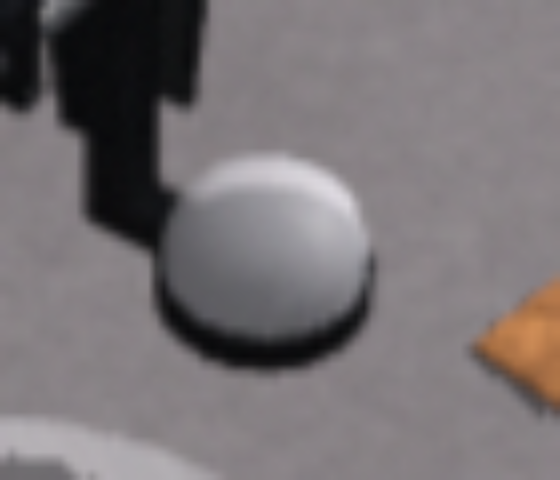

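```bash
cat > plan.py <<'E'
from fit import *
import sys
OFF=np.array([45,14.]);COR=np.array([-2,0.])   # loupe origin - TCP ; scene-view bias
def plan(ref,n,dead=0.0,t=None):
    p,pos,w,r=fit();t=float(state()['t']) if t is None else t
    print('fit',p.round(2),'res',r.round(1)[-8:],'w',round(w(t),2),'w end',round(w(t+n/12),2),'t',t)
    for k in range(1,n+1):
        q=pos(t+k/12+dead)[0]+COR-OFF-ref
        print('{"hand":0,"x":%.3f,"y":%.3f,"z":0,"spin":0},'%tuple(q/1e3),end='')
    print()
E
python3 - <<'E'
from plan import *
b=look()
print(onz(b,293.1,142.5,127),onz(b,260+262/8,110+368/8,109))
ref=np.array([454.885,76.293])  # commanded: see below
T=float(state()['t']);p,pos,w,r=fit()
for k in range(0,40,4): print(k,pos(T+k/12)[0].round(),end=' ')
print(); print(state()['eef_pos'],p,w(T),T)
E
```

```text
9.5 (array([ 567.79710172, -108.07750691]), [41, 74, 20, 14, 194])
[504.20917729  87.56490613 127.        ] [522.22129623  74.39985554 109.        ]
0 [ 573. -105.] 4 [601. -83.] 8 [613. -51.] 12 [607. -18.] 16 [585.   8.] 20 [555.  19.] 24 [524.  15.] 28 [499.  -2.] 32 [485. -29.] 36 [484. -58.] 
[454.88653508  76.28829285 163.64064755] [ 5.47848641e+02 -4.55317037e+01  6.49661518e+01 -2.77456092e-01
  2.58782279e+00  1.28858872e+01] 1.6822179755696363 9.55
```

```bash
sed -i 's/COR=np.array(\[-2/COR=np.array([-1/' plan.py; python3 -c '
from plan import *
plan(np.array([454.9,76.3]),20)'
```

```text
fit [ 5.4785e+02 -4.5530e+01  6.4970e+01 -2.8000e-01  2.5900e+00  1.2890e+01] res [0.1 0.1 0.3 0.4 0.7 0.4 0.8 0.7] w 1.68 w end 1.48 t 9.55
{"hand":0,"x":0.080,"y":-0.192,"z":0,"spin":0},{"hand":0,"x":0.088,"y":-0.187,"z":0,"spin":0},{"hand":0,"x":0.094,"y":-0.180,"z":0,"spin":0},{"hand":0,"x":0.100,"y":-0.174,"z":0,"spin":0},{"hand":0,"x":0.104,"y":-0.166,"z":0,"spin":0},{"hand":0,"x":0.108,"y":-0.158,"z":0,"spin":0},{"hand":0,"x":0.110,"y":-0.150,"z":0,"spin":0},{"hand":0,"x":0.112,"y":-0.141,"z":0,"spin":0},{"hand":0,"x":0.112,"y":-0.132,"z":0,"spin":0},{"hand":0,"x":0.111,"y":-0.124,"z":0,"spin":0},{"hand":0,"x":0.109,"y":-0.116,"z":0,"spin":0},{"hand":0,"x":0.106,"y":-0.108,"z":0,"spin":0},{"hand":0,"x":0.102,"y":-0.101,"z":0,"spin":0},{"hand":0,"x":0.097,"y":-0.094,"z":0,"spin":0},{"hand":0,"x":0.091,"y":-0.088,"z":0,"spin":0},{"hand":0,"x":0.084,"y":-0.083,"z":0,"spin":0},{"hand":0,"x":0.077,"y":-0.078,"z":0,"spin":0},{"hand":0,"x":0.070,"y":-0.075,"z":0,"spin":0},{"hand":0,"x":0.062,"y":-0.073,"z":0,"spin":0},{"hand":0,"x":0.054,"y":-0.071,"z":0,"spin":0},
```

I join the rosette at row 14 and follow it from there.

```bash
python3 -m handwheel '[{"hand":0,"x":0.004,"y":-0.004,"z":0,"spin":0},{"hand":0,"x":0.012,"y":-0.012,"z":0,"spin":0},{"hand":0,"x":0.022,"y":-0.022,"z":0,"spin":0},{"hand":0,"x":0.034,"y":-0.034,"z":0,"spin":0},{"hand":0,"x":0.046,"y":-0.046,"z":0,"spin":0},{"hand":0,"x":0.058,"y":-0.057,"z":0,"spin":0},{"hand":0,"x":0.069,"y":-0.068,"z":0,"spin":0},{"hand":0,"x":0.079,"y":-0.078,"z":0,"spin":0},{"hand":0,"x":0.088,"y":-0.087,"z":0,"spin":0},{"hand":0,"x":0.096,"y":-0.094,"z":0,"spin":0},{"hand":0,"x":0.101,"y":-0.098,"z":0,"spin":0},{"hand":0,"x":0.103,"y":-0.100,"z":0,"spin":0},{"hand":0,"x":0.102,"y":-0.099,"z":0,"spin":0},{"hand":0,"x":0.097,"y":-0.094,"z":0,"spin":0},{"hand":0,"x":0.091,"y":-0.088,"z":0,"spin":0},{"hand":0,"x":0.084,"y":-0.083,"z":0,"spin":0},{"hand":0,"x":0.077,"y":-0.078,"z":0,"spin":0},{"hand":0,"x":0.070,"y":-0.075,"z":0,"spin":0},{"hand":0,"x":0.062,"y":-0.073,"z":0,"spin":0},{"hand":0,"x":0.054,"y":-0.071,"z":0,"spin":0}]'
python3 - <<'E'
from plan import *
b=look();cv2.imwrite('pics/v1.png',cv2.resize(b['img'][100:270,170:330],(560,595))[...,::-1])
plan(np.array([508.9,5.3]),20)
E
```

```text
t: 11.22
eef_pos: [507.9, 5.7, 163.8]
tcp_rot: [-3.142, -0.0, -1.274]
ft_force: [1.2, -0.9, -1.8]
opening: 0.213
11.2167 (array([557.6518548 ,  16.44983942]), [92, 44, 16, 11, 124])
fit [ 5.4806e+02 -4.5770e+01  6.4770e+01 -2.8000e-01  2.6000e+00  1.2660e+01] res [0.2 0.2 0.5 0.7 0.8 0.4 0.7 2. ] w 1.46 w end 1.28 t 11.2667
{"hand":0,"x":-0.010,"y":-0.000,"z":0,"spin":0},{"hand":0,"x":-0.018,"y":-0.001,"z":0,"spin":0},{"hand":0,"x":-0.026,"y":-0.003,"z":0,"spin":0},{"hand":0,"x":-0.033,"y":-0.006,"z":0,"spin":0},{"hand":0,"x":-0.040,"y":-0.009,"z":0,"spin":0},{"hand":0,"x":-0.046,"y":-0.013,"z":0,"spin":0},{"hand":0,"x":-0.052,"y":-0.018,"z":0,"spin":0},{"hand":0,"x":-0.057,"y":-0.024,"z":0,"spin":0},{"hand":0,"x":-0.061,"y":-0.030,"z":0,"spin":0},{"hand":0,"x":-0.065,"y":-0.036,"z":0,"spin":0},{"hand":0,"x":-0.068,"y":-0.043,"z":0,"spin":0},{"hand":0,"x":-0.070,"y":-0.050,"z":0,"spin":0},{"hand":0,"x":-0.071,"y":-0.057,"z":0,"spin":0},{"hand":0,"x":-0.072,"y":-0.064,"z":0,"spin":0},{"hand":0,"x":-0.071,"y":-0.072,"z":0,"spin":0},{"hand":0,"x":-0.070,"y":-0.079,"z":0,"spin":0},{"hand":0,"x":-0.068,"y":-0.085,"z":0,"spin":0},{"hand":0,"x":-0.066,"y":-0.092,"z":0,"spin":0},{"hand":0,"x":-0.063,"y":-0.098,"z":0,"spin":0},{"hand":0,"x":-0.059,"y":-0.104,"z":0,"spin":0},
```

View pics/v1.png

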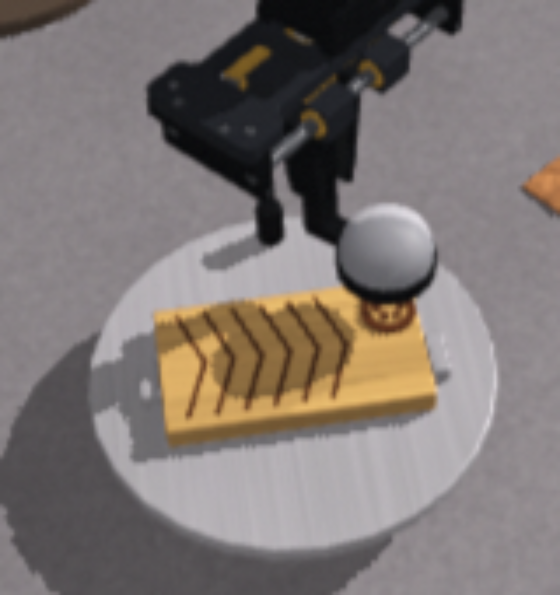

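The rosette at scene pixel (281,189) is right beneath the dome at (280,172), which is offset only by its height. I continue following.

```bash
python3 -m handwheel '[{"hand":0,"x":-0.010,"y":0,"z":0,"spin":0},{"hand":0,"x":-0.018,"y":-0.001,"z":0,"spin":0},{"hand":0,"x":-0.026,"y":-0.003,"z":0,"spin":0},{"hand":0,"x":-0.033,"y":-0.006,"z":0,"spin":0},{"hand":0,"x":-0.040,"y":-0.009,"z":0,"spin":0},{"hand":0,"x":-0.046,"y":-0.013,"z":0,"spin":0},{"hand":0,"x":-0.052,"y":-0.018,"z":0,"spin":0},{"hand":0,"x":-0.057,"y":-0.024,"z":0,"spin":0},{"hand":0,"x":-0.061,"y":-0.030,"z":0,"spin":0},{"hand":0,"x":-0.065,"y":-0.036,"z":0,"spin":0},{"hand":0,"x":-0.068,"y":-0.043,"z":0,"spin":0},{"hand":0,"x":-0.070,"y":-0.050,"z":0,"spin":0},{"hand":0,"x":-0.071,"y":-0.057,"z":0,"spin":0},{"hand":0,"x":-0.072,"y":-0.064,"z":0,"spin":0},{"hand":0,"x":-0.071,"y":-0.072,"z":0,"spin":0},{"hand":0,"x":-0.070,"y":-0.079,"z":0,"spin":0},{"hand":0,"x":-0.068,"y":-0.085,"z":0,"spin":0},{"hand":0,"x":-0.066,"y":-0.092,"z":0,"spin":0},{"hand":0,"x":-0.063,"y":-0.098,"z":0,"spin":0},{"hand":0,"x":-0.059,"y":-0.104,"z":0,"spin":0}]'
python3 - <<'E'
from plan import *
b=shot('scene','v2f.png');print(ros(b));p,pos,w,r=fit();t=state()['t']-.05;q=pos(t)[0];print('pred',q,'pix',pix(b,[*q,72]), 'loupe',state()['eef_pos'][:2]+OFF)
cv2.imwrite('pics/v2.png',cv2.resize(b['img'][100:270,170:330],(560,595))[...,::-1])
plan(np.array([449.9,-98.7]),20)
E
```

```text
t: 12.93
eef_pos: [450.2, -99.3, 163.6]
tcp_rot: [3.142, -0.0, -1.274]
ft_force: [0.3, 0.8, -1.5]
opening: 0.216
(array([499.70624058, -86.15860661]), [36, 46, 18, 13, 116])
pred [496.25504143 -84.63311724] pix (np.float64(223.96303776677632), np.float64(191.94888445363392)) loupe [496.16043926 -86.1627972 ]
fit [ 5.4806e+02 -4.5770e+01  6.4770e+01 -2.8000e-01  2.6000e+00  1.2660e+01] res [0.2 0.2 0.5 0.7 0.8 0.4 0.7 2. ] w 1.28 w end 1.12 t 12.9833
{"hand":0,"x":0.008,"y":-0.008,"z":0,"spin":0},{"hand":0,"x":0.013,"y":-0.013,"z":0,"spin":0},{"hand":0,"x":0.018,"y":-0.016,"z":0,"spin":0},{"hand":0,"x":0.024,"y":-0.020,"z":0,"spin":0},{"hand":0,"x":0.031,"y":-0.022,"z":0,"spin":0},{"hand":0,"x":0.037,"y":-0.024,"z":0,"spin":0},{"hand":0,"x":0.043,"y":-0.025,"z":0,"spin":0},{"hand":0,"x":0.050,"y":-0.026,"z":0,"spin":0},{"hand":0,"x":0.056,"y":-0.026,"z":0,"spin":0},{"hand":0,"x":0.063,"y":-0.025,"z":0,"spin":0},{"hand":0,"x":0.069,"y":-0.024,"z":0,"spin":0},{"hand":0,"x":0.075,"y":-0.022,"z":0,"spin":0},{"hand":0,"x":0.081,"y":-0.019,"z":0,"spin":0},{"hand":0,"x":0.087,"y":-0.016,"z":0,"spin":0},{"hand":0,"x":0.092,"y":-0.012,"z":0,"spin":0},{"hand":0,"x":0.096,"y":-0.008,"z":0,"spin":0},{"hand":0,"x":0.101,"y":-0.004,"z":0,"spin":0},{"hand":0,"x":0.105,"y":0.001,"z":0,"spin":0},{"hand":0,"x":0.108,"y":0.006,"z":0,"spin":0},{"hand":0,"x":0.111,"y":0.011,"z":0,"spin":0},
```

View pics/v2.png

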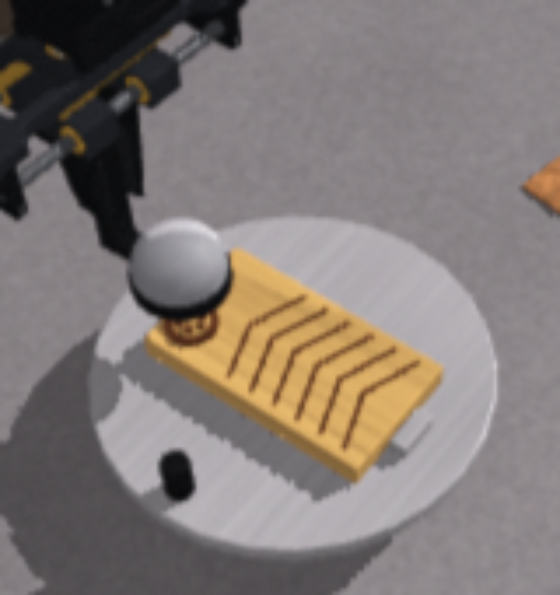

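The prediction agrees with the rosette at scene pixel (224,192), and the loupe stays above it.

```bash
python3 -m handwheel '[{"hand":0,"x":0.007,"y":-0.008,"z":0,"spin":0},{"hand":0,"x":0.013,"y":-0.013,"z":0,"spin":0},{"hand":0,"x":0.018,"y":-0.016,"z":0,"spin":0},{"hand":0,"x":0.024,"y":-0.020,"z":0,"spin":0},{"hand":0,"x":0.031,"y":-0.022,"z":0,"spin":0},{"hand":0,"x":0.037,"y":-0.024,"z":0,"spin":0},{"hand":0,"x":0.043,"y":-0.025,"z":0,"spin":0},{"hand":0,"x":0.050,"y":-0.026,"z":0,"spin":0},{"hand":0,"x":0.056,"y":-0.026,"z":0,"spin":0},{"hand":0,"x":0.063,"y":-0.025,"z":0,"spin":0},{"hand":0,"x":0.069,"y":-0.024,"z":0,"spin":0},{"hand":0,"x":0.075,"y":-0.022,"z":0,"spin":0},{"hand":0,"x":0.081,"y":-0.019,"z":0,"spin":0},{"hand":0,"x":0.087,"y":-0.016,"z":0,"spin":0},{"hand":0,"x":0.092,"y":-0.012,"z":0,"spin":0},{"hand":0,"x":0.096,"y":-0.008,"z":0,"spin":0},{"hand":0,"x":0.101,"y":-0.004,"z":0,"spin":0},{"hand":0,"x":0.105,"y":0.001,"z":0,"spin":0},{"hand":0,"x":0.108,"y":0.006,"z":0,"spin":0},{"hand":0,"x":0.111,"y":0.011,"z":0,"spin":0}]'
python3 - <<'E'
from plan import *
b=shot('scene','v3f.png');p,pos,w,r=fit();t=state()['t']-.05;q=pos(t)[0]
print(ros(b),'pred',q,'pix ros',pix(b,[*q,72]),'pix loupe pred',pix(b,[*q,127]),'loupe',state()['eef_pos'][:2]+OFF)
cv2.imwrite('pics/v3.png',cv2.resize(b['img'][100:270,170:330],(560,595))[...,::-1])
plan(np.array([560.9,-87.7]),20)
E
```

```text
t: 14.65
eef_pos: [561.1, -87.1, 163.6]
tcp_rot: [3.142, -0.0, -1.274]
ft_force: [-0.4, 1.1, -1.4]
opening: 0.219
(array([611.37827775, -77.70233973]), [67, 82, 22, 12, 97]) pred [606.63683135 -73.40851248] pix ros (np.float64(256.93702127922967), np.float64(225.88588100460572)) pix loupe pred (np.float64(255.85811201710484), np.float64(210.2546743614438)) loupe [606.50151692 -72.46396204]
fit [ 5.4806e+02 -4.5770e+01  6.4770e+01 -2.8000e-01  2.6000e+00  1.2660e+01] res [0.2 0.2 0.5 0.7 0.8 0.4 0.7 2. ] w 1.11 w end 0.98 t 14.7
{"hand":0,"x":0.003,"y":0.009,"z":0,"spin":0},{"hand":0,"x":0.005,"y":0.015,"z":0,"spin":0},{"hand":0,"x":0.006,"y":0.021,"z":0,"spin":0},{"hand":0,"x":0.006,"y":0.027,"z":0,"spin":0},{"hand":0,"x":0.006,"y":0.033,"z":0,"spin":0},{"hand":0,"x":0.005,"y":0.038,"z":0,"spin":0},{"hand":0,"x":0.004,"y":0.044,"z":0,"spin":0},{"hand":0,"x":0.002,"y":0.049,"z":0,"spin":0},{"hand":0,"x":0.000,"y":0.055,"z":0,"spin":0},{"hand":0,"x":-0.002,"y":0.060,"z":0,"spin":0},{"hand":0,"x":-0.005,"y":0.065,"z":0,"spin":0},{"hand":0,"x":-0.009,"y":0.069,"z":0,"spin":0},{"hand":0,"x":-0.012,"y":0.073,"z":0,"spin":0},{"hand":0,"x":-0.016,"y":0.077,"z":0,"spin":0},{"hand":0,"x":-0.021,"y":0.080,"z":0,"spin":0},{"hand":0,"x":-0.025,"y":0.083,"z":0,"spin":0},{"hand":0,"x":-0.030,"y":0.086,"z":0,"spin":0},{"hand":0,"x":-0.035,"y":0.088,"z":0,"spin":0},{"hand":0,"x":-0.040,"y":0.090,"z":0,"spin":0},{"hand":0,"x":-0.045,"y":0.091,"z":0,"spin":0},
```

View pics/v3.png

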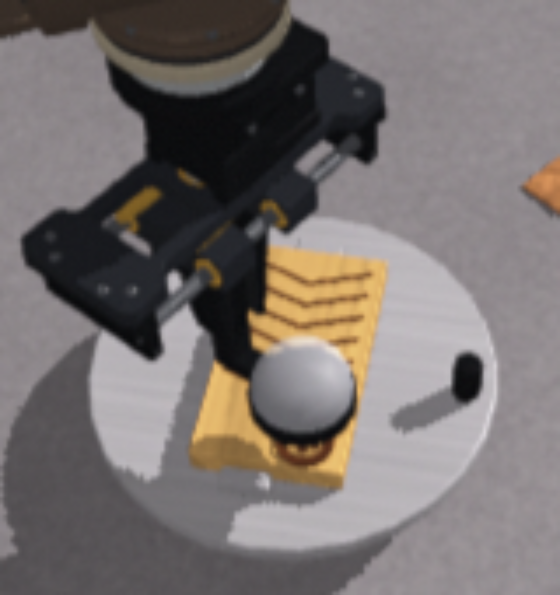

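The loupe measures at (256.6,211.7) against a predicted (255.9,210.3), so it is centred within 2 mm. I carry on.

```bash
python3 -m handwheel '[{"hand":0,"x":0.003,"y":0.009,"z":0,"spin":0},{"hand":0,"x":0.005,"y":0.015,"z":0,"spin":0},{"hand":0,"x":0.006,"y":0.021,"z":0,"spin":0},{"hand":0,"x":0.006,"y":0.027,"z":0,"spin":0},{"hand":0,"x":0.006,"y":0.033,"z":0,"spin":0},{"hand":0,"x":0.005,"y":0.038,"z":0,"spin":0},{"hand":0,"x":0.004,"y":0.044,"z":0,"spin":0},{"hand":0,"x":0.002,"y":0.049,"z":0,"spin":0},{"hand":0,"x":0,"y":0.055,"z":0,"spin":0},{"hand":0,"x":-0.002,"y":0.060,"z":0,"spin":0},{"hand":0,"x":-0.005,"y":0.065,"z":0,"spin":0},{"hand":0,"x":-0.009,"y":0.069,"z":0,"spin":0},{"hand":0,"x":-0.012,"y":0.073,"z":0,"spin":0},{"hand":0,"x":-0.016,"y":0.077,"z":0,"spin":0},{"hand":0,"x":-0.021,"y":0.080,"z":0,"spin":0},{"hand":0,"x":-0.025,"y":0.083,"z":0,"spin":0},{"hand":0,"x":-0.030,"y":0.086,"z":0,"spin":0},{"hand":0,"x":-0.035,"y":0.088,"z":0,"spin":0},{"hand":0,"x":-0.040,"y":0.090,"z":0,"spin":0},{"hand":0,"x":-0.045,"y":0.091,"z":0,"spin":0}]'
python3 - <<'E'
from plan import *
b=shot('scene','v4f.png');p,pos,w,r=fit();t=state()['t']-.05;q=pos(t)[0]
print(ros(b),'pred',q,'loupe',state()['eef_pos'][:2]+OFF)
plan(np.array([515.9,3.3]),10)
E
```

```text
t: 16.37
eef_pos: [515.4, 3.5, 163.7]
tcp_rot: [-3.142, -0.0, -1.274]
ft_force: [0.2, 0.4, -0.7]
opening: 0.214
(array([567.75576811,  15.39055802]), [95, 47, 16, 12, 139]) pred [561.92375892  17.50100594] loupe [559.50920098  17.59804282]
fit [ 5.4806e+02 -4.5770e+01  6.4770e+01 -2.8000e-01  2.6000e+00  1.2660e+01] res [0.2 0.2 0.5 0.7 0.8 0.4 0.7 2. ] w 0.97 w end 0.91 t 16.4167
{"hand":0,"x":-0.008,"y":0.001,"z":0,"spin":0},{"hand":0,"x":-0.013,"y":0.002,"z":0,"spin":0},{"hand":0,"x":-0.019,"y":0.002,"z":0,"spin":0},{"hand":0,"x":-0.024,"y":0.001,"z":0,"spin":0},{"hand":0,"x":-0.029,"y":-0.000,"z":0,"spin":0},{"hand":0,"x":-0.034,"y":-0.001,"z":0,"spin":0},{"hand":0,"x":-0.038,"y":-0.003,"z":0,"spin":0},{"hand":0,"x":-0.043,"y":-0.005,"z":0,"spin":0},{"hand":0,"x":-0.047,"y":-0.008,"z":0,"spin":0},{"hand":0,"x":-0.051,"y":-0.010,"z":0,"spin":0},
```

The wheel lags the prediction by about 5 mm, still within tolerance. I follow on a touch later as margin.

```bash
python3 -m handwheel '[{"hand":0,"x":-0.004,"y":0.001,"z":0,"spin":0},{"hand":0,"x":-0.009,"y":0.002,"z":0,"spin":0},{"hand":0,"x":-0.014,"y":0.002,"z":0,"spin":0},{"hand":0,"x":-0.019,"y":0.002,"z":0,"spin":0},{"hand":0,"x":-0.024,"y":0.001,"z":0,"spin":0},{"hand":0,"x":-0.029,"y":0,"z":0,"spin":0},{"hand":0,"x":-0.034,"y":-0.001,"z":0,"spin":0},{"hand":0,"x":-0.038,"y":-0.003,"z":0,"spin":0},{"hand":0,"x":-0.042,"y":-0.005,"z":0,"spin":0},{"hand":0,"x":-0.046,"y":-0.008,"z":0,"spin":0}]'
python3 - <<'E'
from plan import *
b=shot('scene','v5f.png');p,pos,w,r=fit();t=state()['t']-.05
print(ros(b),'pred',pos(t)[0],'loupe',state()['eef_pos'][:2]+OFF,w(t))
cv2.imwrite('pics/v5.png',cv2.resize(b['img'][100:270,170:330],(560,595))[...,::-1])
E
```

```text
t: 17.25
eef_pos: [469.5, -4.9, 163.7]
tcp_rot: [-3.141, -0.0, -1.274]
ft_force: [0.5, -0.2, -1.6]
opening: 0.213
(array([518.57155115,   9.2385675 ]), [78, 35, 17, 10, 116]) pred [510.54817492   7.02929211] loupe [513.90563709   8.73695164] 0.9110228472578132
```

View pics/v5.png

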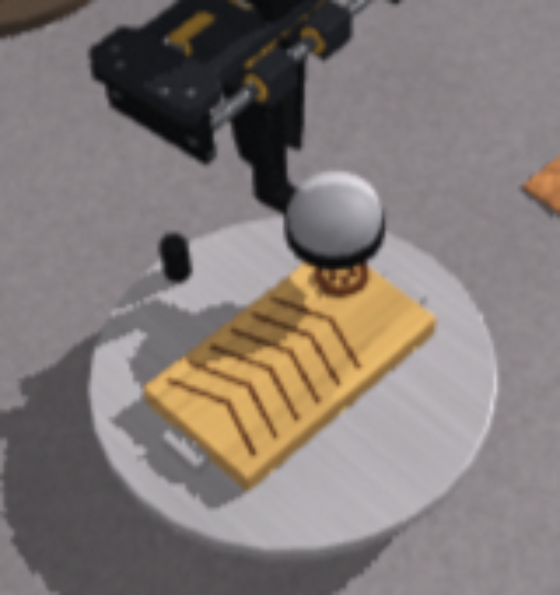

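The hover has held since about t=10.7, which is 6.5 s, and the wheel still turns at about 0.88 rad/s. I take the loupe back to the mat.

```bash
python3 -m handwheel '[{"hand":0,"x":0.001,"y":0.01,"z":0,"spin":0},{"hand":0,"x":0.003,"y":0.03,"z":0,"spin":0},{"hand":0,"x":0.005,"y":0.055,"z":0,"spin":0},{"hand":0,"x":0.007,"y":0.085,"z":0,"spin":0},{"hand":0,"x":0.009,"y":0.115,"z":0,"spin":0},{"hand":0,"x":0.011,"y":0.145,"z":0,"spin":0},{"hand":0,"x":0.012,"y":0.175,"z":0,"spin":0},{"hand":0,"x":0.013,"y":0.205,"z":0,"spin":0},{"hand":0,"x":0.014,"y":0.23,"z":0,"spin":0},{"hand":0,"x":0.014,"y":0.25,"z":0,"spin":0},{"hand":0,"x":0.014,"y":0.262,"z":0,"spin":0},{"hand":0,"x":0.014,"y":0.267,"z":-0.02,"spin":0},{"hand":0,"x":0.014,"y":0.267,"z":-0.05,"spin":0},{"hand":0,"x":0.014,"y":0.267,"z":-0.075,"spin":0},{"hand":0,"x":0.014,"y":0.267,"z":-0.09,"spin":0},{"hand":0,"x":0.014,"y":0.267,"z":-0.096,"spin":0},{"hand":0,"x":0.014,"y":0.267,"z":-0.1,"spin":0},{"hand":0,"x":0.014,"y":0.267,"z":-0.102,"spin":0},{"hand":0,"x":0.014,"y":0.267,"z":-0.103,"spin":0},{"hand":0,"x":0.014,"y":0.267,"z":-0.103,"spin":0}]'
python3 - <<'E'
from m import *
b=shot('scene');s=state();print(s['eef_pos'],s['ft_force'],s['opening'])
cv2.imwrite('pics/w1.png',cv2.resize(b['img'][80:200,290:430],(630,540))[...,::-1])
E
```

```text
t: 18.97
eef_pos: [484.2, 262.4, 61.4]
tcp_rot: [-3.14, -0.0, -1.274]
ft_force: [-1.1, 0.4, -1.6]
opening: 0.214
[484.25612068 262.40979853  61.44820097] [-0.44287504 -0.01995472 -1.26992353] 0.21175208913148014
```

z is 1.6 mm above the grasp height and the weight still hangs on the tool. I lower 2 mm, open, and go up.

```bash
python3 -m handwheel '[{"hand":0,"x":0,"y":0,"z":-0.001,"spin":0},{"hand":0,"x":0,"y":0,"z":-0.002,"spin":0},{"hand":0,"x":0,"y":0,"z":-0.002,"spin":0},{"hand":0.03,"x":0,"y":0,"z":-0.002,"spin":0},{"hand":0.045,"x":0,"y":0,"z":-0.002,"spin":0},{"hand":0.055,"x":0,"y":0,"z":-0.002,"spin":0},{"hand":0.055,"x":0,"y":0,"z":-0.002,"spin":0},{"hand":0.055,"x":0,"y":0,"z":-0.002,"spin":0},{"hand":0.055,"x":0,"y":0,"z":-0.002,"spin":0}]'
python3 -m handwheel '[{"hand":0.055,"x":0,"y":0,"z":0.01,"spin":0},{"hand":0.055,"x":0,"y":0,"z":0.03,"spin":0},{"hand":0.055,"x":0,"y":0,"z":0.06,"spin":0},{"hand":0.055,"x":0,"y":0,"z":0.09,"spin":0},{"hand":0.055,"x":0,"y":0,"z":0.12,"spin":0},{"hand":0.055,"x":-0.02,"y":0.01,"z":0.15,"spin":0},{"hand":0.055,"x":-0.05,"y":0.02,"z":0.16,"spin":0},{"hand":0.055,"x":-0.06,"y":0.025,"z":0.16,"spin":0},{"hand":0.055,"x":-0.06,"y":0.025,"z":0.16,"spin":0},{"hand":0.055,"x":-0.06,"y":0.025,"z":0.16,"spin":0}]'
python3 - <<'E'
from m import *
b=shot('scene');b2=shot('scene');s=state();print(s['eef_pos'],s['ft_force'],s['t'])
# handle (black) & dome+collar blob against orange mat
h=cv2.cvtColor(b['img'],cv2.COLOR_RGB2HSV)
x0,x1,y0,y1=318,402,110,185
m=((h[...,1]<80)&(h[...,2]>75)).astype(np.uint8)[y0:y1,x0:x1]
o=((h[...,0]<22)&(h[...,1]>90)).astype(np.uint8)[y0:y1,x0:x1]
n,l,st,ce=cv2.connectedComponentsWithStats(m)
for i in range(1,n):
    if st[i,4]>60: q=ce[i]+[x0,y0];print('grey',st[i].tolist(),q,onz(b,*q,26))
k=dark(b,325,360,105,165);print('handle dark',k)
for z in(4,44,84):print(z,pix(b,[484,262,z]))
hull=cv2.convexHull(cv2.findNonZero(o));ap=cv2.approxPolyDP(hull,4,True)[:,0]+[x0,y0]
P=np.array([onz(b,*u,4)[:2] for u in ap.astype(float)]);print('mat corners',P.round().tolist(),P.mean(0))
print('diff between frames',np.abs(b['img'][y0:y1,x0:x1].astype(int)-b2['img'][y0:y1,x0:x1]).max())
i=cv2.imread('pics/s0.png')[...,::-1].astype(int);d=np.abs(i-b['img']).max(2)
for nm,u,v in(('bowl',139,272),('jar',397,208),('baren',276,326)):print(nm,'changed px',(d[v-30:v+30,u-32:u+32]>40).sum())
E
```

```text
t: 19.77
eef_pos: [483.9, 262.3, 58.6]
tcp_rot: [3.142, -0.0, -1.274]
ft_force: [-0.2, 0.0, -0.5]
opening: 0.555
t: 20.6
eef_pos: [423.8, 287.4, 218.8]
tcp_rot: [-3.141, -0.0, -1.273]
ft_force: [0.3, -0.3, -0.4]
opening: 0.576
[424.53578761 287.04641609 218.11653995] [0.34208731 0.13872084 1.43240746] 20.7
grey [0, 0, 84, 75, 3914] [361.16913643 143.41057741] [524.9604878  287.87200165  26.        ]
grey [30, 28, 22, 19, 336] [358.58333333 146.7202381 ] [529.84117857 274.9403093   26.        ]
handle dark (array([345.33590734, 138.67181467]), [13, 14, 22, 42, 259])
4 (np.float64(341.41707944152256), np.float64(144.00254912552793))
44 (np.float64(343.6837336554676), np.float64(132.66259666859372))
84 (np.float64(346.1091307914692), np.float64(120.52846167692559))
mat corners [[587.0, 352.0], [609.0, 218.0], [475.0, 199.0], [451.0, 330.0]] [530.33452951 274.8204229 ]
diff between frames 4
bowl changed px 0
jar changed px 0
baren changed px 0
```

The loupe stands still about 1 mm from the mat's centre, and the bystanders are unchanged. I hand in.

```bash
python3 -c 'from cell import job_done;print(job_done())'
```

```text
the job is handed in; nothing more can be done
None
```

I set the wheel coasting with the shut fingers against the spin knob. I then picked up the loupe, followed the rosette with it, put it back on the mat, let go and backed off. I handed in at t ≈ 20.7 s; no verdict was reported.

- **Wheel speed:** it was about 2.5 rad/s when released and about 0.88 rad/s when the following ended, inside the 0.75 to 3.3 limits.
- **Following the rosette:** the loupe went round for about 6.5 s (t ≈ 10.7 to 17.25), roughly 40 mm above the block. It was mostly 1–3 mm off centre. Near the end I saw about 5–8 mm, because the wheel ran slightly behind my prediction and the dome partly hid the rosette from the camera.
- **Loupe on the mat:** by the scene camera it stood about 1 mm from the mat's centre and was still between two frames. The gripper was open and clear, and the force on the tool was near zero.
- **Bystanders:** bowl, jar and baren showed no changed pixels against the first picture.

**Disagreements and gaps:**
- My first fix on the handle top failed its two-view check by 13 mm, so I measured the handle again at mid-height, where the gap was 0.1 mm.
- The two cameras differed by about 3 mm on the rosette and more on the dome and disc centres; I worked with values in between.
- My 12 viewed pictures were used up before the loupe was set down. The final placing is therefore checked only by measurement, and I did not measure its tilt directly.

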